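Load the boom tubes into the infra-red curing stand

TASK

Set the boom tubes up for curing: take the pull hook from its rest, hook it into the finger hole of the curing stand's tray and draw the tray right out, then slide every boom lying on the bench, plain end first, into a bore of its own in the tray's hub until the boom's white depth ring is level with the mouth of the bore, no deeper. With the booms in, push the tray fully home and then press the timer's sprung start plunger right down and let it come up; leave the hook lying back on its rest, and do not knock over the resin cup.

Things in the scene. Friction and masses are not known exactly. Their poses are not given: they have to be found in the camera images.
- boom_a: a black tube 18 mm in diameter, 136 mm long, with a bright square lug (18 x 18 mm) on one end; about 50 g, loose on the bench. Origin on its axis at mid-length; its x axis runs along the tube to the plain (lug-less) end at x = +68 mm; the lug takes up x = -68 to -50 mm. It lies on the bench with its origin 9 mm up. May be absent (None)
- boom_a_ring (a point): middle of the 4 mm wide white depth ring round boom_a, on the tube's axis, 28 mm from the plain end; axes as the boom's
- boom_b: a black tube 18 mm in diameter, 136 mm long, with a bright square lug (18 x 18 mm) on one end; about 50 g, loose on the bench. Origin on its axis at mid-length; its x axis runs along the tube to the plain (lug-less) end at x = +68 mm; the lug takes up x = -68 to -50 mm. It lies on the bench with its origin 9 mm up. May be absent (None)
- boom_b_ring (a point): middle of the 4 mm wide white depth ring round boom_b, on the tube's axis, 34 mm from the plain end; axes as the boom's
- boom_c: a black tube 18 mm in diameter, 136 mm long, with a bright square lug (18 x 18 mm) on one end; about 50 g, loose on the bench. Origin on its axis at mid-length; its x axis runs along the tube to the plain (lug-less) end at x = +68 mm; the lug takes up x = -68 to -50 mm. It lies on the bench with its origin 9 mm up. May be absent (None)
- boom_c_ring (a point): middle of the 4 mm wide white depth ring round boom_c, on the tube's axis, 40 mm from the plain end; axes as the boom's
- cure_stand: the grey infra-red curing stand, fixed to the bench: a plinth 210 mm wide, 200 mm deep and 34 mm high with a lamp hood over its rear half (hood from 95 to 200 mm behind the front face, top 123 mm up) and a grey timer box (60 mm wide, 58 mm high) on its left side. Origin at the foot of the front face, in its middle; x into the stand, y to its left, z up
- cure_tray (a joint): slide of the steel tray, m: 0 home (front apron flush with the plinth's front), 0.100 right out at its stop; it moves out along the stand's -x and stays where left (8 N friction). 164 mm wide; flat top 31 mm up; front apron 8 to 31 mm up. It is drawn by its finger hole and pushed home on the apron
- finger_hole (a point): centre, at the tray's top face (31 mm up), of the round 16 mm finger hole through the 5 mm tray plate, 16 mm behind the apron's face; 15 mm of free space below the plate; axes as the stand's
- bore1 (a point): centre of the mouth of the left bore of the aluminium hub block on the tray; axes as the stand's: a tube goes in along +x. The bores are 20.5 mm wide, level, 50 mm apart, 51 mm above the bench, right through the 50 mm thick hub (no stop inside), with a 4 mm lead-in chamfer; the hub stands 31 to 71 mm up
- bore2 (a point): centre of the mouth of the middle bore; otherwise as bore1. In front of each bore a V saddle (8 mm thick, 36 to 44 mm before the mouth, open above) carries a tube lying in the bore (axis 1 mm below the bore's). With the tray home the mouths are 135 mm behind the plinth's front face, under the hood
- bore3 (a point): centre of the mouth of the right bore; otherwise as bore1
- pull_hook: the pull hook: a round wooden handle 18 mm in diameter and 100 mm long with a 6 mm steel rod that goes on from its front end and turns down; 120 g. Origin at the middle of the handle, on its axis; x along the handle towards the rod, z up while the rod points down. The rod runs down at x = +75 mm
- hook_tip (a point): lower end of the hook's rod, 75 mm ahead of and 61 mm below the handle's middle
- hook_rest: the fixed wooden rest of the hook: two posts with V notches, 10 mm thick, at x = -32 and +32 mm, on a base 104 x 56 mm; origin under its middle, x the way the hook points
- rest_seat (a point): where the middle of the hook's handle lies when the hook is on its rest, 80 mm above the bench; axes as the rest's
- start_plunger (a joint): stroke of the timer's start plunger, m: 0 up, 0.012 fully down; sprung, 3 N at the start to 9 N at the bottom, comes up again when let go
- plunger_top (a point): middle of the top of the start plunger's round black cap (31 mm in diameter), on top of the timer box at the left of the stand; about 89 mm above the bench when up
- mould_lid (a point): highest point of the raised lid of the white book mould, which stands fixed in front of the robot between the booms and the curing stand: the lid takes up x = 0.34 to 0.50, y = -0.19 to 0.13 m (world), up to 255 mm. Carry things above it or round behind it
- resin_cup: a plain cup, 65 mm wide and 116 mm high, standing loose at the left edge of the bench; origin under its middle, z its axis
There are look-alikes about, which are no part of the job. Of the things that look like the resin_cup, take the one that is farthest to the robot's left at the start.

How it is judged:
By the outcome, as a careful person would: the job done as asked, in the order asked, and still so for the second after the job is handed in, with the robot touching nothing.
Of boom_a, boom_b, boom_c only 2 to 3 are there at a start; the rules pass over those that are not, and their reading is None.
At some moment in a run one of boom_a, boom_b, boom_c may be knocked a few centimetres aside while the robot is not near it.
It also fails if it takes over 210 s, if anything falls off the work surface, if the arm or the gripper's body presses on something with over 40 N, if the wrist force passes 120 N, or if a joint passes its speed limit or range.

ROBOT

A 7-joint arm with a two-finger parallel gripper is mounted at the origin on the work surface; the furniture and walls round the work are solid. World frame = base frame: x ahead of the robot, y to its left, z up, the work surface at z = 0. Lengths are in m, angles in degrees, forces in N, time in s.
With the tool pointing down it reaches from about 0.4 to 0.85 m from the base axis. Payload 4.5 kg.
Tool frame: the origin (TCP) lies on the centre line of the jaws, within the pads' length; the fingertips stand 14 mm ahead of it and the grasp point (between the pads) lies 5 mm behind it; z points along the fingers, y is the direction in which the jaws open and shut (so a half turn about z gives the same grasp; the last joint's range is limited). The gripper opens to 88 mm and grips with 3 to 60 N. Pads are 18 mm wide; open, the fingers measure 123 mm over their backs; the gripper's body (75 mm by 187 mm) begins 45 mm behind the grasp point.
Start: joints at [-73.866, 39.483, -11.15, 89.685, 9.013, 51.709, -12.324], TCP at [0.153, 0.606, 0.22] pointing down, gripper open.
Joint ranges: [-172.22, 172.22], [-26.19, 119.32], [-84.43, 86.54], [7.71, 146.69], [-57.33, 237.33], [2.42, 119.75], [-152.13, 152.13]. Speed limits (degrees/s): [147.25, 147.25, 180, 180, 180, 180, 180].

INTERFACE

Orientations are given as [roll, pitch, yaw] about the fixed x, y, z axes, in that order (R = Rz(yaw) Ry(pitch) Rx(roll)).
In Python, from rig import robot gives the robot as it stands. The module is installed in compiled form; this text tells all that it offers. Calls block until the motion is done:
- robot.move_ptp(position, orientation): joint-space move of the TCP to a pose.
- robot.movel(position, frame=None, velocity=0.15, guard=None): straight line of the TCP; frame=None keeps the orientation; velocity is the mean speed in m/s. With guard (N) it stops when the force on the tool has changed by that much, and returns True; else False.
- robot.set_joints(angles): joint-space move.
- robot.command_gripper(opening, strength=None): finger opening in m; strength is the grip in N (None keeps the last); returns when the fingers have stopped.
- robot.wait(seconds).
- robot.ik(position, orientation): joint angles nearest the present ones, or None.
- robot.observe(): the state.
- robot.snapshot(name): name is "scene" or "top"; returns a dict with "img" (400x640x3 uint8, red, green, blue), "intrinsics" (3x3 intrinsics, pixels), "D" ([k1, k2, p1, p2, k3] as OpenCV has them; the pictures are not rectified), "pose" (4x4, takes a point from camera to world coordinates). Camera axes: x right, y up, looking along -z (the intrinsics and any distortion apply to the point x, -y, -z); pixel columns grow to the right and rows downward; lengths in m; the calibration is good to about 2 mm. A picture is of the moment at which its call begins. There is no depth.
A pose or a line that the arm cannot do raises robot.Unreachable and nothing moves.
- robot.finish_job(): hands the job in, once; it reports no verdict.
The state is a dict: "time": time; "joint_positions": joint angles; "qd": joint speeds; "joint_efforts": joint torques, N m; "ee_pos": TCP position; "tool_rot": TCP orientation; "ft_force": force on the tool from outside, world axes, zero at the start; "wrist_torque": the same for the moment, N m; "finger_gap": finger opening in m.
Only numpy, scipy, OpenCV 4.12 (cv2) and the standard library are available. Lean on these libraries where they do the work, as an engineer would, in place of code of your own. Each camera call takes 0.05 s, during which the arm holds its last target. There are 200 camera calls.

## Working session

There is one attempt and no reset: what is moved stays moved. The work goes in short steps, each a Python script; the robot and the scene stay as the last script left them, time stands still between calls to the robot, and variables do not carry over. Pictures are saved under pics/ and viewed, about 12 in all and at most 16, crops included, and the job is handed in when it is done.

```bash
ls; mkdir -p pics; python3 - <<'E'
from rig import robot
import cv2,pickle
o=robot.observe();print(o)
d={}
for n in("scene","top"):
    s=robot.snapshot(n);d[n]=s;cv2.imwrite(f"pics/{n}0.png",s["img"][:,:,::-1]);print(n,s["intrinsics"],s["D"],s["pose"])
pickle.dump(d,open("s0.pkl","wb"))
E
```

```text
pics
{'time': 0.0, 'joint_positions': array([-73.86550306,  39.53336365, -11.14338928,  89.74554219,
         9.01303776,  51.70830084, -12.32309041]), 'qd': array([ 0.08616359,  0.05552083, -0.01046809, -0.0883669 , -0.01852343,
       -0.07513345,  0.08217372]), 'joint_efforts': array([-1.03846944e-04, -5.27562475e+01, -1.26677748e+00, -1.53435749e+01,
       -5.25821478e-02,  6.32885683e-03,  1.73743510e-04]), 'ee_pos': array([0.1531963 , 0.60524357, 0.21890434]), 'tool_rot': array([-1.79894977e+02,  8.73982470e-03,  1.65807398e+02]), 'ft_force': array([ 0.60162503, -0.24444267,  0.47248879]), 'wrist_torque': array([-0.06396229,  0.03151613, -0.05128619]), 'finger_gap': 0.08799874086057079}
scene [[509.03528338   0.         313.1059379 ]
 [  0.         509.03528338 200.20690112]
 [  0.           0.           1.        ]] [-0.12190462  0.          0.          0.          0.        ] [[ 0.56814414  0.49119416 -0.66025793 -0.60923482]
 [-0.82266252  0.31858822 -0.47087995 -0.85043718]
 [-0.02094308  0.81069713  0.58509106  1.18167373]
 [ 0.          0.          0.          1.        ]]
top [[420.34755494   0.         314.99644113]
 [  0.         420.34755494 206.00166979]
 [  0.           0.           1.        ]] [0.00055105 0.         0.         0.         0.        ] [[ 0.02857712  0.98977845 -0.13972107  0.35257099]
 [-0.99935488  0.03133165  0.01755428 -0.0258355 ]
 [ 0.02175254  0.13912928  0.99003529  1.53508835]
 [ 0.          0.          0.          1.        ]]
```

View pics/scene0.png

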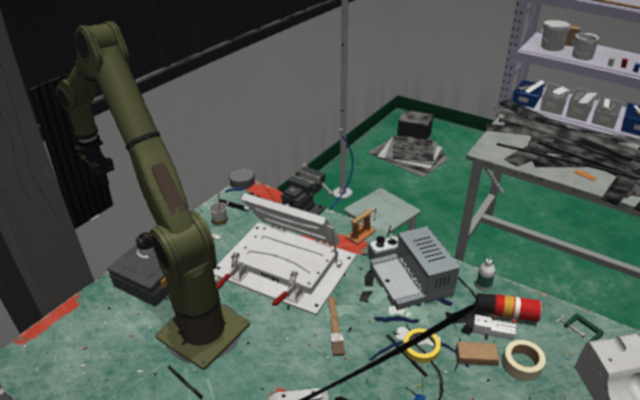

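View pics/top0.png

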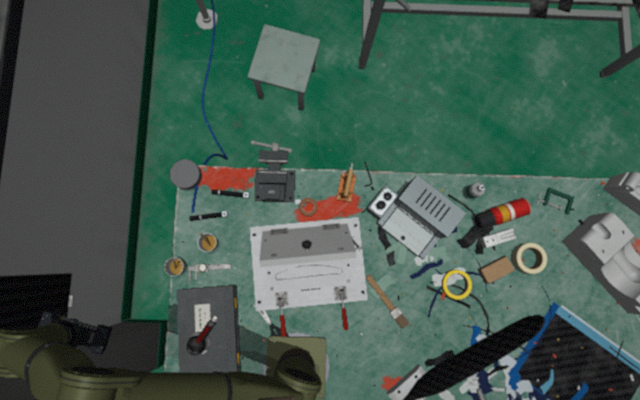

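The robot is at the bottom of the top view. Two booms lie near (230,193) and (208,215), the hook rest is at (347,183) and the stand at (415,210). The cups are at (176,266) and (208,242). I'll enlarge these areas.

```bash
cat > h.py <<'E'
import numpy as np,cv2
from rig import robot
def snap(n,name=None):
    s=robot.snapshot(n)
    if name: cv2.imwrite(f"pics/{name}.png",s["img"][:,:,::-1])
    return s
def crop(s,name,x0,y0,x1,y1,k):
    c=cv2.resize(s["img"][y0:y1,x0:x1,::-1],None,fx=k,fy=k,interpolation=cv2.INTER_CUBIC)
    cv2.imwrite(f"pics/{name}.png",c)
def px2w(s,uv,z):
    K=s["intrinsics"];P=s["pose"]
    p=cv2.undistortPoints(np.array([[uv]],float),K,np.array(s["D"]))[0,0]
    d=P[:3,:3]@np.array([p[0],-p[1],-1.0]);o=P[:3,3]
    return o+d*(z-o[2])/d[2]
def w2px(s,X):
    P=s["pose"];c=P[:3,:3].T@(np.array(X,float)-P[:3,3]);c=c*[1,-1,-1]
    return cv2.projectPoints(c.reshape(1,1,3),np.zeros(3),np.zeros(3),s["intrinsics"],np.array(s["D"]))[0].ravel()
E
python3 - <<'E'
import pickle
from h import *
d=pickle.load(open("s0.pkl","rb"))
t=d["top"]
crop(t,"c1",160,155,300,260,5.7)
crop(t,"c2",325,155,475,265,5.3)
crop(d["scene"],"c3",330,200,470,310,5.7)
for uv in [(230,193),(208,215)]: print(px2w(t,uv,.009))
print(px2w(t,(347,183),.08),px2w(t,(176,266),.1),px2w(t,(208,242),.1))
E
```

```text
[0.60620222 0.26005238 0.009     ]
[0.52260997 0.33506504 0.009     ]
[ 0.64344715 -0.16221955  0.08      ] [0.33705887 0.40932154 0.1       ] [0.42049687 0.30766652 0.1       ]
```

View pics/c1.png

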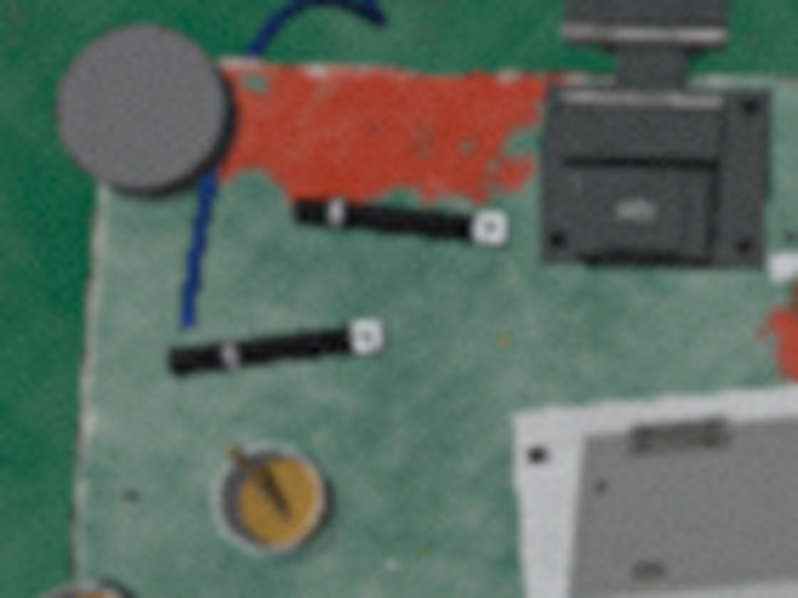

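View pics/c2.png

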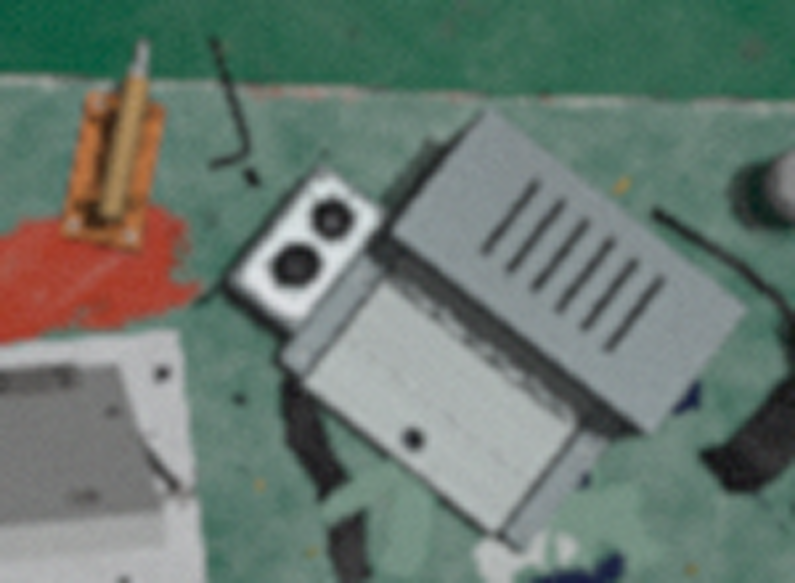

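View pics/c3.png

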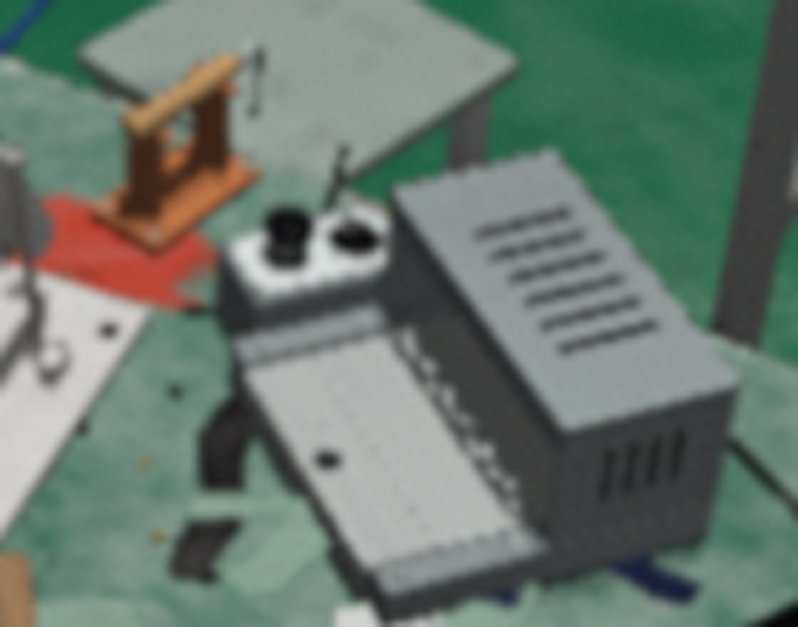

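Five pictures viewed so far. There are two booms: the upper one's ring is about 26 mm from the plain end, so it's boom_a. The lower one's ring is about 39 mm from the end, so it's boom_c. Both plain ends point left. The resin cup is the one at far left, (176,266). The plunger is the taller cap at crop c2 (297,265), and the finger hole is at c2 (413,438). Next I'll fit the poses.

```bash
cat > fit.py <<'E'
import pickle,json
from h import *
from scipy.optimize import least_squares
d=pickle.load(open("s0.pkl","rb"));t=d["top"];s=d["scene"]
u=lambda c,x0,y0,k:((c[0]+.5)/k-.5+x0,(c[1]+.5)/k-.5+y0)
T=lambda c:u(c,325,155,5.3); S=lambda c:u(c,330,200,5.7); B=lambda c:u(c,160,155,5.7)
obs=[(t,T((282,358)),(0,.105,.034)),(t,T((520,548)),(0,-.105,.034)),(t,T((413,438)),(.016,0,.031)),
(t,T((488,105)),(.2,.105,.123)),(t,T((747,310)),(.2,-.105,.123)),(t,T((652,432)),(.095,-.105,.123)),(t,T((388,230)),(.095,.105,.123)),
(s,S((327,460)),(.016,0,.031)),(s,S((393,188)),(.095,.105,.123)),(s,S((552,152)),(.2,.105,.123)),(s,S((740,385)),(.2,-.105,.123)),(s,S((570,432)),(.095,-.105,.123))]
def R(a): return np.array([[np.cos(a),-np.sin(a),0],[np.sin(a),np.cos(a),0],[0,0,1]])
def loc(p,q): return R(p[2])@np.array(q)+[p[0],p[1],0]
f=lambda p:np.concatenate([w2px(i,loc(p,q))-uv for i,uv,q in obs])
r=least_squares(f,[.43,-.34,-.65],loss="soft_l1");p=r.x
print("stand",p[:2],np.degrees(p[2]));print(np.round(f(p).reshape(-1,2),1))
print("hole",loc(p,(.016,0,.031)),"top px->",px2w(t,T((413,438)),.031),px2w(s,S((327,460)),.031))
pl=px2w(t,T((297,265)),.089);print("plunger",pl, "local",R(p[2]).T@(pl-[p[0],p[1],0]),"scene",px2w(s,S((290,221)),.089))
h0,h1=px2w(t,T((113,218)),.08),px2w(t,T((133,67)),.08);hy=np.arctan2(h1[1]-h0[1],h1[0]-h0[0])
print("hook",(h0+h1)/2,np.degrees(hy),np.linalg.norm(h1-h0))
b0,b1=px2w(s,S((132,125)),.085),px2w(s,S((238,62)),.085);print("hook scene",(b0+b1)/2,np.degrees(np.arctan2(b1[1]-b0[1],b1[0]-b0[0])),np.linalg.norm(b1-b0))
for n,e,g in(("a",(297,210),(507,229)),("c",(170,362),(382,335))):
    a,b=px2w(t,B(e),.01),px2w(t,B(g),.01);print(n,(a+b)/2,np.degrees(np.arctan2(a[1]-b[1],a[0]-b[0])),np.linalg.norm(a-b))
json.dump(dict(stand=list(p)),open("p.json","w"))
E
python3 fit.py
```

```text
stand [ 0.44918032 -0.36005398] -37.338876316647664
[[-1.  -0. ]
 [ 0.5  1.1]
 [-0.1 -0.1]
 [-0.1  0.3]
 [-0.1 -0.2]
 [-0.3  0.7]
 [ 0.4  0. ]
 [ 0.9 -0.2]
 [-0.2 -0. ]
 [ 0.5 -0.5]
 [ 0.5 -0.4]
 [-0.4 -0.3]]
hole [ 0.46190131 -0.36975843  0.031     ] top px-> [ 0.46150907 -0.37013362  0.031     ] [ 0.45956538 -0.36787246  0.031     ]
plunger [ 0.5688552  -0.28023886  0.089     ] local [0.04673886 0.13604415 0.089     ] scene [ 0.5675216  -0.28159883  0.089     ]
hook [ 0.64925089 -0.16498539  0.08      ] -6.395272464818078 0.10352258036860189
hook scene [ 0.64466173 -0.16675035  0.085     ] -14.083163004746629 0.09370711233957293
a [0.60568965 0.25940052 0.01      ] 86.59936253771971 0.13529093562542296
c [0.51985987 0.33450929 0.01      ] 99.15825696977399 0.13492453758725223
```

```bash
cat >> h.py <<'E'
import json
from scipy.spatial.transform import Rotation as Ro
ST=np.array(json.load(open("p.json"))["stand"])
def rz(a): return Ro.from_euler("z",a).as_matrix()
def loc(q): return rz(ST[2])@np.array(q,float)+[ST[0],ST[1],0]
def st(): 
    o=robot.observe();print("t%.1f"%o["time"],"tcp",np.round(o["ee_pos"],4),"rot",np.round(o["tool_rot"],1),"F",np.round(o["ft_force"],1),"gap %.4f"%o["finger_gap"],"q",np.round(o["joint_positions"]))
E
python3 - <<'E'
from h import *
hc=np.array([.649,-.166,.08]);y=-9
seq=[("hook",hc+[0,0,.2],-9),("hole",(.4055,-.362,.08),-8),("out",(.3256,-.301,.08),-8),("b2",loc((-.07,0,.06)),np.degrees(ST[2])),("b3in",loc((-.02,-.05,.06)),np.degrees(ST[2])),("push",loc((-.13,-.03,.03)),np.degrees(ST[2])),("a",(.606,.23,.02),86.6),("c",(.52,.305,.02),99),("pl",(.569,-.28,.08),0)]
for n,p,yy in seq:
    for k in(0,180,-180):
        q=robot.ik(list(p),[180,0,yy+k]);print(n,k,None if q is None else np.round(q))
E
```

```text
hook 0 [ -6.  44.  36.  78. -26.  66. -67.]
hook 180 [ 16.  40. -12.  77.   8.  64.  85.]
hook -180 [ 16.  40. -12.  77.   8.  64.  85.]
hole 0 [ 26.  48.  19. 111. -33.  27. -29.]
hole 180 [ 55.  48. -31. 110.  43.  34.  78.]
hole -180 [ 55.  48. -31. 110.  43.  34.  78.]
out 0 [ 34.  43.   5. 128. -19.  11. -42.]
out 180 [ 41.  42.  -6. 127.  22.  12.  97.]
out -180 [ 41.  42.  -6. 127.  22.  12.  97.]
b2 0 [ 19.  50.  25. 118. -53.  24. -41.]
b2 180 [ 36.  46.  -5. 117.  12.  17.  75.]
b2 -180 [ 36.  46.  -5. 117.  12.  17.  75.]
b3in 0 [ 19.  55.  37. 109. -57.  36. -34.]
b3in 180 [ 43.  48.  -6. 108.  11.  24.  81.]
b3in -180 [ 43.  48.  -6. 108.  11.  24.  81.]
push 0 [ 36.  49.   1. 128. -11.   4. -79.]
push 180 [ 40.  49.  -5. 128.  42.   5.  47.]
push -180 [ 40.  49.  -5. 128.  42.   5.  47.]
a 0 [-25.  56.   0.  93.  -0.  31. -28.]
a 180 [ -5.  61. -38.  91.  49.  46. 111.]
a -180 [ -5.  61. -38.  91.  49.  46. 111.]
c 0 [-34.  54.  -2. 101.   3.  25. -29.]
c 180 [-14.  59. -37. 100.  53.  41. 108.]
c -180 [-14.  59. -37. 100.  53.  41. 108.]
pl 0 [ 15.  51.  14.  95. -19.  36. -51.]
pl 180 [ 39.  53. -31.  93.  37.  44.  80.]
pl -180 [ 39.  53. -31.  93.  37.  44.  80.]
```

```bash
python3 - <<'E'
from h import *
hc=np.array([.649,-.1655,.075]);d=np.array([np.cos(np.radians(-9)),np.sin(np.radians(-9)),0])
g=hc+.012*d
o=robot.observe()["ee_pos"]
robot.movel(list(o+[0,0,.13]),velocity=.2)
robot.move_ptp(list(g+[0,0,.25]),[180,0,171])
robot.command_gripper(.06,10)
robot.movel(list(g+[0,0,.06]),velocity=.2)
s=snap("scene");crop(s,"h1",340,130,480,240,5.7);t=snap("top");crop(t,"h2",300,140,440,250,5.7)
a=cv2.imread("pics/h1.png");b=cv2.imread("pics/h2.png");cv2.imwrite("pics/h12.png",cv2.resize(np.vstack([a,b]),None,fx=.48,fy=.48,interpolation=cv2.INTER_AREA))
print(robot.movel(list(g),velocity=.06,guard=8));st()
robot.command_gripper(.0,60);st()
E
```

```text
False
t7.1 tcp [ 0.6612 -0.1675  0.0755] rot [-1.80e+02  1.00e-01  1.71e+02] F [ 0.1 -1.   0.5] gap 0.0601 q [ 8. 54.  5. 85. -7. 41. 97.]
t8.0 tcp [ 0.6608 -0.1674  0.075 ] rot [-180.   -0.  171.] F [0.6 0.2 0.1] gap 0.0004 q [ 8. 54.  5. 85. -7. 41. 97.]
```

View pics/h12.png

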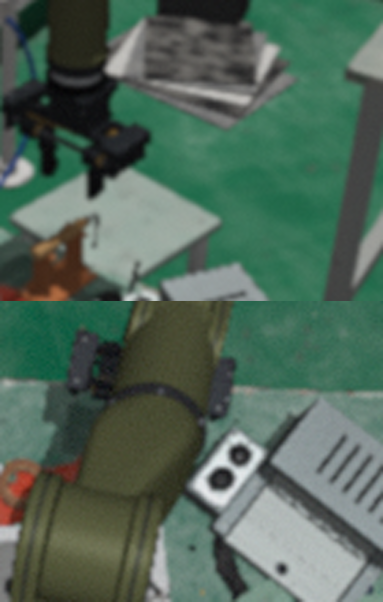

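The gripper closed on nothing. I'll check where the hook is now.

```bash
python3 - <<'E'
from h import *
robot.command_gripper(.0,10)
s=snap("scene");crop(s,"h3",330,180,430,260,7.5)
print(w2px(s,robot.observe()["ee_pos"]))
E
```

```text
[364.51781927 215.88053748]
```

View pics/h3.png

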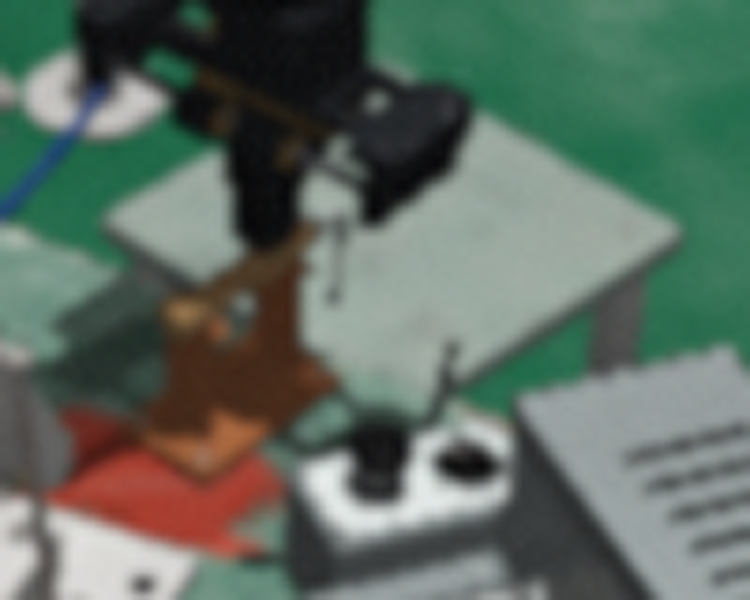

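```bash
python3 - <<'E'
from h import *
import pickle
d=pickle.load(open("s0.pkl","rb"));t=d["top"];s=d["scene"]
n=robot.snapshot("top");m=robot.snapshot("scene");print(np.abs(n["pose"]-t["pose"]).max(),np.abs(m["pose"]-s["pose"]).max())
print(w2px(t,(.661,-.167,.21)),w2px(t,(.661,-.167,.25)))
for z in(0,.01,.06,.061,.08): print(z,w2px(s,(.661,-.167,z)),w2px(s,(.649,-.165,z)))
print(px2w(t,(346.7,186.1),.01))
print("base corners top",[px2w(t,((a+.5)/5.3+324.5,(b+.5)/5.3+154.5),.012).round(3) for a,b in((90,90),(65,232),(163,105),(140,245))])
print("base corners scene",[px2w(s,((a+.5)/5.7+329.5,(b+.5)/5.7+199.5),.01).round(3) for a,b in((95,212),(155,245),(258,175))])
print("handle/scene z .08 ends",[px2w(s,((a+.5)/7.5+329.5,(b+.5)/7.5+179.5),.08).round(3) for a,b in((180,312),(300,240))])
crop(m,"h4",345,190,405,235,13)
E
```

```text
0.0 0.0
[352.4850424  169.92776262] [353.88914319 167.06860488]
0 [363.64853322 232.12426158] [361.51115234 233.69484454]
0.01 [363.75397289 229.99544009] [361.61023746 231.5630238 ]
0.06 [364.28812031 219.14060206] [362.11217158 220.6917429 ]
0.061 [364.2989219 218.9198661] [362.12232136 220.47065267]
0.08 [364.50503982 214.69827573] [362.31599827 216.24213469]
[ 0.64574672 -0.16788002  0.01      ]
base corners top [array([ 0.699, -0.148,  0.012]), array([ 0.598, -0.132,  0.012]), array([ 0.69 , -0.199,  0.012]), array([ 0.591, -0.185,  0.012])]
base corners scene [array([ 0.594, -0.134,  0.01 ]), array([ 0.587, -0.182,  0.01 ]), array([ 0.681, -0.202,  0.01 ])]
handle/scene z .08 ends [array([ 0.608, -0.154,  0.08 ]), array([ 0.687, -0.173,  0.08 ])]
```

View pics/h4.png

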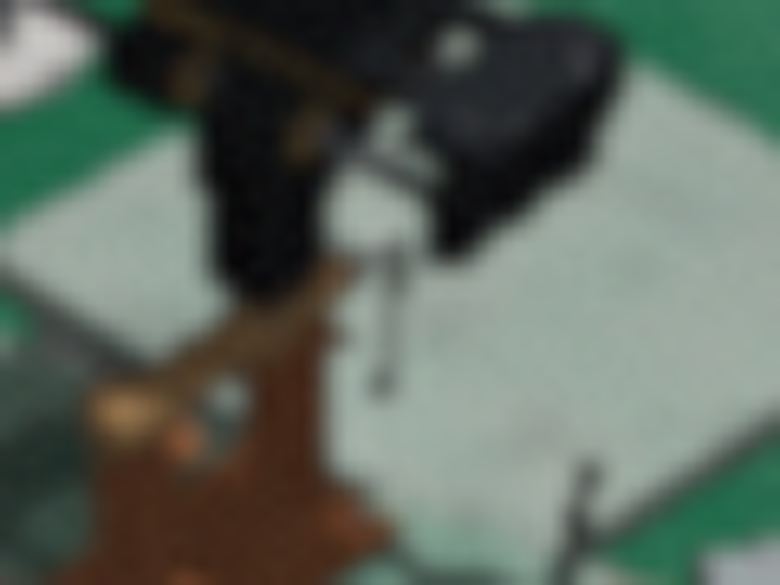

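```bash
python3 - <<'E'
from h import *
p=robot.observe()["ee_pos"]
m=snap("scene");crop(m,"j0",340,190,400,230,6.6)
robot.movel(list(p+[0,0,.05]),velocity=.15)
p=robot.observe()["ee_pos"]
m=snap("scene");crop(m,"j1",340,190,400,230,6.6);print(p,w2px(m,p-[0,0,.014]))
robot.command_gripper(.06,10)
m=snap("scene");crop(m,"j2",340,190,400,230,6.6)
y=np.array([np.sin(np.radians(171)),-np.cos(np.radians(171)),0])
print(w2px(m,p-[0,0,.014]+.03*y),w2px(m,p-[0,0,.014]-.03*y))
t=snap("top");crop(t,"j3",325,140,385,180,6.6)
I=[cv2.imread(f"pics/j{i}.png") for i in range(4)]
cv2.imwrite("pics/j.png",np.vstack([np.hstack(I[:2]),np.hstack(I[2:])]))
E
```

```text
[ 0.66071572 -0.1672937   0.12498653] [364.87694663 207.76711   ]
[358.28300703 204.3865251 ] [371.59045674 211.21001759]
```

View pics/j.png

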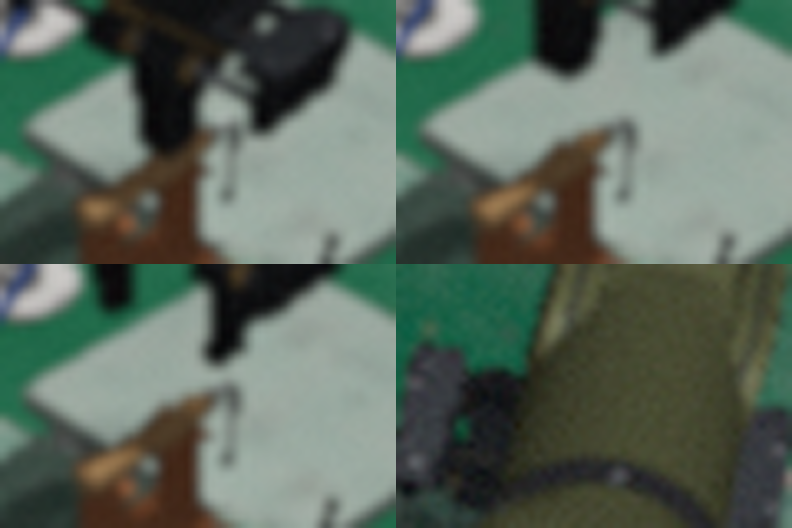

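The projected fingertip sits about 6 to 7 px (roughly 30 mm) below where the real one appears. That explains the miss: the fingers closed just above the handle. I'll go lower with a guard.

```bash
python3 - <<'E'
from h import *
p=robot.observe()["ee_pos"]
p[2]=.05
print(robot.movel(list(p),velocity=.06,guard=6));st()
m=snap("scene");crop(m,"k1",340,190,400,230,6.6)
robot.command_gripper(.0,20);st()
m=snap("scene");crop(m,"k2",340,190,400,230,6.6)
cv2.imwrite("pics/k.png",np.hstack([cv2.imread("pics/k1.png"),cv2.imread("pics/k2.png")]))
E
```

```text
False
t11.4 tcp [ 0.6612 -0.1675  0.0505] rot [-1.80e+02  1.00e-01  1.71e+02] F [ 0.2 -0.7 -0.2] gap 0.0597 q [ 8. 56.  5. 86. -7. 38. 97.]
t12.2 tcp [ 0.66   -0.1669  0.0499] rot [ 1.80e+02 -1.00e-01  1.71e+02] F [-1.1  1.2  3.5] gap 0.0176 q [ 8. 56.  5. 86. -7. 39. 97.]
```

View pics/k.png

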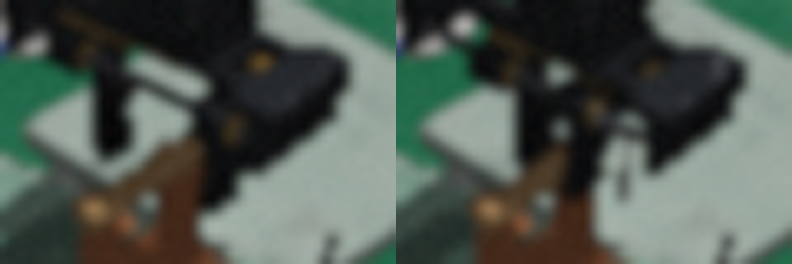

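Gripped, with a gap of 17.6 mm. From here I'll use differences: hook handle z = reported z + 0.030. Next I'll carry it over the hole.

```bash
python3 - <<'E'
from h import *
robot.command_gripper(0,60)
p=robot.observe()["ee_pos"];robot.movel(list(p+[0,0,.13]),velocity=.15);st()
hole=np.array([.461,-.3695]);d=np.array([np.cos(np.radians(-9)),np.sin(np.radians(-9))])
q=hole-.061*d
robot.movel([q[0],q[1],.18],velocity=.2)
robot.movel([q[0],q[1],.08],velocity=.12);st()
m=snap("scene");crop(m,"l1",355,240,425,290,5.6);t=snap("top");crop(t,"l2",365,210,435,260,5.6)
cv2.imwrite("pics/l.png",np.hstack([cv2.imread("pics/l1.png"),cv2.imread("pics/l2.png")]))
print(w2px(m,(*hole,.031)),w2px(m,(*hole,.049)),w2px(t,(*hole,.031)),w2px(t,(*hole,.049)))
E
```

```text
t13.5 tcp [ 0.6595 -0.1668  0.1789] rot [ 1.80e+02 -1.00e-01  1.71e+02] F [-1.1  0.2 -2.4] gap 0.0161 q [ 7. 47.  6. 82. -6. 52. 96.]
t16.2 tcp [ 0.4012 -0.3603  0.0806] rot [-1.80e+02  1.00e-01  1.71e+02] F [ 0.6  0.7 -1.2] gap 0.0164 q [ 36.  45.   2. 111.  -3.  23. 121.]
[387.62338879 280.21840428] [388.01652668 276.13936982] [402.34333742 237.37226448] [403.49662729 237.04150522]
```

View pics/l.png

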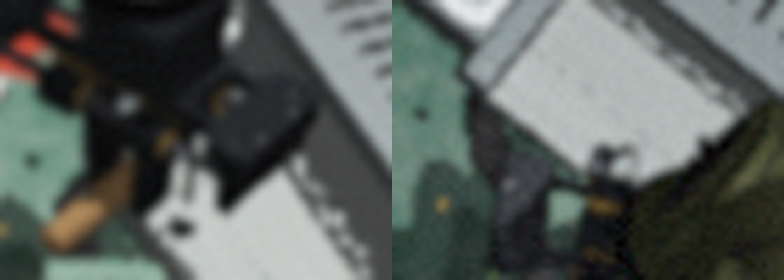

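The rod tip is at scene px (388.3,275), against a predicted (388.0,276.1), so it's right above the hole. Next I'll insert it and pull.

```bash
python3 - <<'E'
from h import *
p=robot.observe()["ee_pos"]
q=p.copy();q[2]=.046
g=robot.movel(list(q),velocity=.04,guard=6);print(g);st()
if not g:
    ax=rz(ST[2])[:,0]
    m0=robot.observe()["ee_pos"]
    for k in(.02,.05,.08,.104):
        print(robot.movel(list(q-k*ax),velocity=.05,guard=30));st()
    m=snap("scene");crop(m,"m1",335,225,435,300,3.9);t=snap("top");crop(t,"m2",365,200,465,275,3.9)
    cv2.imwrite("pics/m.png",np.hstack([cv2.imread("pics/m1.png"),cv2.imread("pics/m2.png")]))
E
```

```text
False
t17.3 tcp [ 0.4014 -0.3605  0.0461] rot [-180.    0.  171.] F [ 0.2 -0.5 -1.7] gap 0.0167 q [ 36.  49.   1. 112.  -3.  19. 121.]
False
t17.9 tcp [ 0.3881 -0.3501  0.0467] rot [-179.8    0.4  171. ] F [ 4.8 -2.3 -4.2] gap 0.0163 q [ 36.  48.   1. 115.  -3.  16. 121.]
False
t18.6 tcp [ 0.3649 -0.3323  0.0467] rot [-179.8    0.5  171. ] F [ 4.5 -3.8 -4.2] gap 0.0160 q [ 36.  47.   1. 120.  -3.  12. 121.]
False
t19.4 tcp [ 0.3412 -0.3143  0.0466] rot [-179.8    0.5  171. ] F [ 5.  -4.2 -4.2] gap 0.0164 q [ 37.  47.   1. 125.  -3.   7. 121.]
False
t20.0 tcp [ 0.3221 -0.2998  0.0466] rot [-179.8    0.5  171. ] F [ 4.5 -3.7 -2.8] gap 0.0163 q [ 37.  46.   0. 129.  -3.   4. 121.]
```

View pics/m.png

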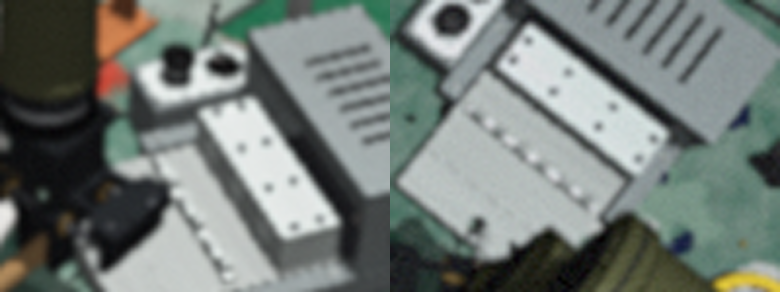

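```bash
python3 - <<'E'
from h import *
ax=rz(ST[2])[:,0]
for i in range(8):
    p=robot.observe()["ee_pos"]
    try: g=robot.movel(list(p-.004*ax),velocity=.03,guard=10)
    except robot.Unreachable as e: print("unreach",e);break
    st()
    if g: break
m=snap("scene");crop(m,"m1",335,225,435,300,3.9);t=snap("top");crop(t,"m2",365,190,465,265,7.8)
print([px2w(t,uv,.071) for uv in ((365+500/7.8,0),)][0][:0])
def sp(x,y,z): return (w2px(t,loc((x,y,z)))-[364.5,189.5])*7.8
for e in(.09,.1): print(e,[sp(.135-e,y,.071).round() for y in(.075,-.075)],[sp(.185-e,y,.071).round() for y in(.075,-.075)],"apron",[sp(-e,y,.031).round() for y in(.082,-.082)])
E
```

```text
t20.4 tcp [ 0.3224 -0.2999  0.0471] rot [-179.8    0.5  171. ] F [ 4.2 -3.1 -4. ] gap 0.0166 q [ 37.  46.   0. 129.  -3.   4. 121.]
t20.6 tcp [ 0.3225 -0.2998  0.0476] rot [-179.8    0.4  171. ] F [ 4.8 -2.6 -3.5] gap 0.0166 q [ 37.  46.   0. 129.  -3.   4. 121.]
t20.9 tcp [ 0.3226 -0.2997  0.0481] rot [-179.8    0.4  171. ] F [ 3.9 -2.5 -4.7] gap 0.0163 q [ 37.  46.   0. 129.  -3.   4. 121.]
t21.1 tcp [ 0.3225 -0.2996  0.0486] rot [-179.8    0.4  171. ] F [ 3.6 -3.4 -5.5] gap 0.0163 q [ 37.  46.   0. 129.  -3.   4. 121.]
t21.4 tcp [ 0.3225 -0.2996  0.0491] rot [-179.8    0.4  171. ] F [ 4.7 -3.4 -3.8] gap 0.0166 q [ 37.  46.   0. 129.  -3.   4. 121.]
t21.6 tcp [ 0.3225 -0.2995  0.0497] rot [-179.8    0.4  171. ] F [ 4.3 -3.9 -3.8] gap 0.0167 q [ 37.  46.   0. 129.  -3.   4. 121.]
t21.9 tcp [ 0.3225 -0.2995  0.0502] rot [-179.8    0.4  171. ] F [ 4.3 -3.2 -4.1] gap 0.0164 q [ 37.  46.   0. 129.  -3.   4. 121.]
t22.1 tcp [ 0.3225 -0.2994  0.0507] rot [-179.8    0.4  171. ] F [ 5.2 -3.8 -4.3] gap 0.0167 q [ 37.  46.   0. 129.  -3.   5. 121.]
[]
0.09 [array([223., 211.]), array([488., 421.])] [array([290., 126.]), array([554., 334.])] apron [array([ 15., 438.]), array([298., 666.])]
0.1 [array([210., 228.]), array([474., 438.])] [array([277., 143.]), array([541., 352.])] apron [array([  1., 455.]), array([285., 683.])]
```

View pics/m2.png

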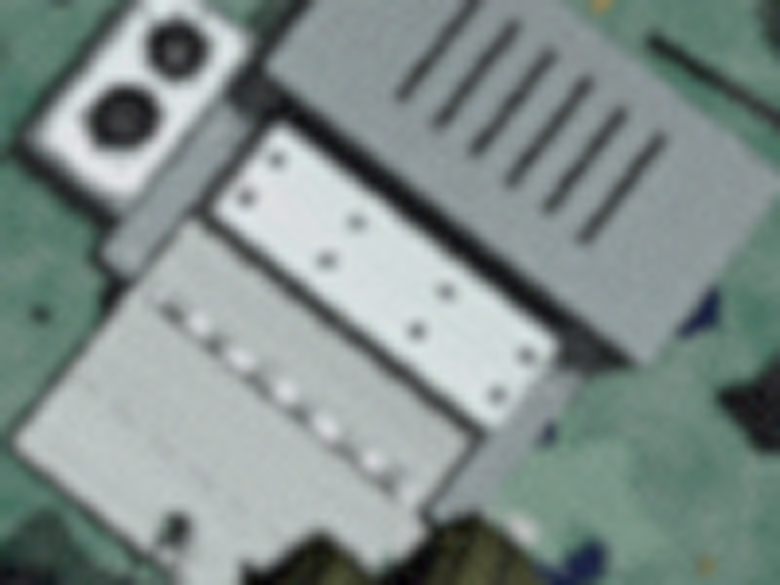

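The hub front edge is at about (207,210)–(492,432), which puts the tray at e≈0.092. It needs about 8 mm more, since the arm lags under load.

```bash
python3 - <<'E'
from h import *
ax=rz(ST[2])[:,0]
p=robot.observe()["ee_pos"].copy();p[2]=.047
for k in(.010,.014,.018,.022):
    for yaw in (171,176,166,181):
        try: g=robot.movel(list(p-k*ax),[180,0,yaw],velocity=.03,guard=20);break
        except robot.Unreachable as e: g=None
    print(k,yaw,g);st()
    if g: break
t=snap("top")
for z0 in (1,):crop(t,"m3",365,190,465,265,7.8)
E
```

```text
0.01 171 False
t22.6 tcp [ 0.3189 -0.2972  0.0479] rot [-179.6    0.6  170.9] F [ 5.4 -4.8  0. ] gap 0.0162 q [ 37.  46.   0. 130.  -3.   3. 121.]
0.014 171 False
t22.9 tcp [ 0.3155 -0.2946  0.0479] rot [-179.6    0.6  170.9] F [ 3.7 -4.6  0.2] gap 0.0165 q [ 37.  46.   0. 131.  -3.   2. 121.]
0.018 181 None
t22.9 tcp [ 0.3155 -0.2946  0.0479] rot [-179.6    0.6  170.9] F [ 3.7 -4.6  0.2] gap 0.0165 q [ 37.  46.   0. 131.  -3.   2. 121.]
0.022 181 None
t22.9 tcp [ 0.3155 -0.2946  0.0479] rot [-179.6    0.6  170.9] F [ 3.7 -4.6  0.2] gap 0.0165 q [ 37.  46.   0. 131.  -3.   2. 121.]
```

```bash
python3 - <<'E'
from h import *
p=robot.observe()["ee_pos"].copy();p[2]=.052
ax=rz(ST[2])[:,0]
for k in(0,.005):
    try: g=robot.movel(list(p-k*ax),[180,-6,171],velocity=.02,guard=20);print(g)
    except robot.Unreachable as e: print(e)
    st()
t=snap("top");crop(t,"m3",365,190,465,265,7.8)
E
```

```text
False
t23.5 tcp [ 0.3185 -0.2963  0.0521] rot [-179.8   -5.6  171. ] F [ 7.2 -2.5 -4.3] gap 0.0162 q [ 32.  47.   5. 125.  -4.  13. 120.]
False
t23.9 tcp [ 0.3183 -0.2954  0.0518] rot [-179.7   -5.1  171. ] F [ 12.4  -5.7 -10.6] gap 0.0162 q [ 32.  46.   5. 126.  -4.  12. 120.]
```

View pics/m3.png

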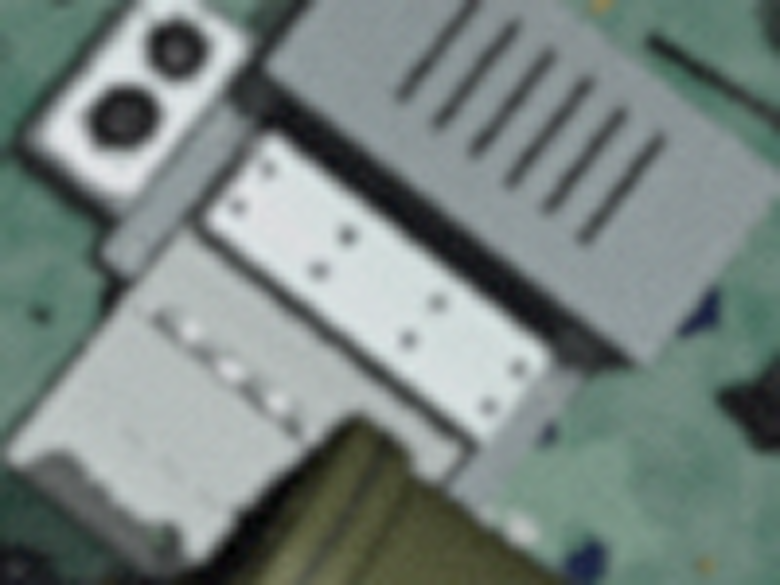

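The force rose to about 15 N and the hub edges match e=0.100, so the tray is at its stop (14 pictures used). Next I'll put the hook back on its rest.

```bash
python3 - <<'E'
from h import *
ax=rz(ST[2])[:,0]
p=robot.observe()["ee_pos"].copy()
q=p+.007*ax;q[2]=.05
robot.movel(list(q),[180,0,171],velocity=.04);st()
q[2]=.18;robot.movel(list(q),velocity=.1);st()
robot.movel([.660,-.1669,.18],velocity=.2)
robot.movel([.660,-.1669,.065],velocity=.12)
print(robot.movel([.660,-.1669,.050],velocity=.03,guard=4));st()
t=snap("top","t2");s=snap("scene","s2")
robot.command_gripper(.03,10);robot.wait(.3)
robot.command_gripper(.06,10)
robot.movel([.660,-.1669,.18],velocity=.15)
robot.move_ptp([.57,.1,.30],[180,0,90]);st()
t=snap("top","t3");s=snap("scene","s3")
crop(s,"n1",340,195,400,240,6.6);crop(t,"n2",315,155,375,200,6.6)
crop(t,"n3",160,155,260,230,6.6)
a=np.hstack([cv2.imread("pics/n1.png"),cv2.imread("pics/n2.png")]);b=cv2.imread("pics/n3.png")
b=cv2.resize(b,(a.shape[1]//2,int(b.shape[0]*a.shape[1]/2/b.shape[1])));cc=cv2.imread("pics/s3.png")[225:300,370:470];cc=cv2.resize(cc,(b.shape[1],b.shape[0]),interpolation=cv2.INTER_CUBIC)
o=np.vstack([a,np.hstack([b,cc])]);print(o.shape);cv2.imwrite("pics/n.png",o)
E
```

```text
t24.4 tcp [ 0.3224 -0.2988  0.05  ] rot [ 1.799e+02 -1.000e-01  1.710e+02] F [-0.3  0.6 -1.6] gap 0.0163 q [ 37.  46.   1. 129.  -4.   6. 122.]
t25.9 tcp [ 0.3235 -0.2994  0.1796] rot [ 1.80e+02 -1.00e-01  1.71e+02] F [ 0.2 -0.4 -1.1] gap 0.0161 q [ 35.  30.   3. 123.  -3.  27. 121.]
True
t29.4 tcp [ 0.6594 -0.1669  0.0499] rot [ 1.80e+02 -1.00e-01  1.71e+02] F [ 0.5 -0.1  4. ] gap 0.0166 q [ 7. 56.  6. 86. -8. 38. 98.]
t33.3 tcp [0.57   0.0993 0.2995] rot [-180.    0.   90.] F [ 1.   0.8 -0.6] gap 0.0599 q [-35.  35.  36.  93. -23.  60.   8.]
(594, 792, 3)
```

View pics/n.png

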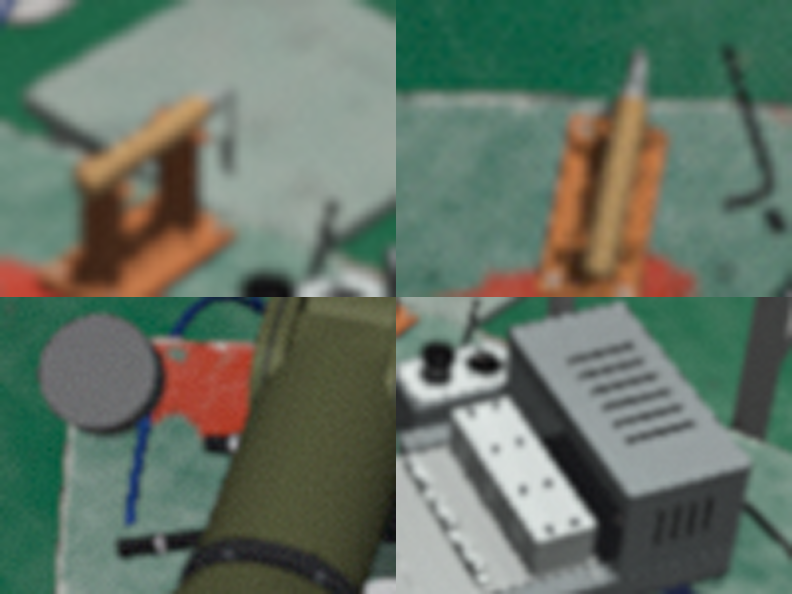

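The hook is lying in both notches with its rod hanging down, and the tray is right out (15 pictures used). Next I'll measure the booms numerically with the arm clear.

```bash
cat > det.py <<'E'
from h import *
from scipy.ndimage import map_coordinates
from scipy.optimize import minimize
# render model profile: boom with ring offset r; search pose (x,y,yaw,r) maximising fit to straightened strip
def model(u,r):
    # u: from plain end, m -> intensity (0 dark,1 bright)
    return ((np.abs(u-r)<.002)|((u>.118)&(u<.136))).astype(float)
def sample(t,g,x,y,a,us,vs):
    d=np.array([np.cos(a),np.sin(a)]);n=np.array([-d[1],d[0]])
    U,V=np.meshgrid(us,vs)
    P=np.stack([x+(.068-U)*d[0]+V*n[0],y+(.068-U)*d[1]+V*n[1],np.full(U.shape,.012)],-1).reshape(-1,3)
    Pc=(P-t["pose"][:3,3])@t["pose"][:3,:3]*[1,-1,-1]
    uv=cv2.projectPoints(Pc.reshape(-1,1,3),np.zeros(3),np.zeros(3),t["intrinsics"],np.array(t["D"]))[0].reshape(-1,2)
    return map_coordinates(g,[uv[:,1],uv[:,0]],order=1).reshape(U.shape)
us=np.arange(-.012,.1481,.001);vs=np.arange(-.015,.0151,.001)
def build(r):
    U,V=np.meshgrid(us,vs);bg=np.full(U.shape,.5)
    tube=(U>0)&(U<.136)&(np.abs(V)<.009)
    m=np.where(tube,.08,bg);m=np.where(tube&(np.abs(U-r)<.002),.95,m);m=np.where(tube&(U>.118),.95,m)
    return cv2.GaussianBlur(m,(0,0),2.0)
def fit(t,x,y,a,rs=(.028,.034,.040)):
    g=cv2.cvtColor(t["img"],cv2.COLOR_RGB2GRAY).astype(float)
    best=None
    for r in rs:
        m=build(r);f=lambda p:-np.corrcoef(sample(t,g,p[0],p[1],p[2],us,vs).ravel(),m.ravel())[0,1]
        s=minimize(f,[x,y,a],method="Nelder-Mead",options=dict(initial_simplex=[[x,y,a],[x+.006,y,a],[x,y+.006,a],[x,y,a+.06]]))
        if best is None or s.fun<best[1].fun: best=(r,s)
        print("  r",r,"score %.4f"%-s.fun,np.round(s.x[:2],4),"%.2f"%np.degrees(s.x[2]))
    return best[0],best[1].x
E
python3 - <<'E'
from det import *
import pickle
t0=pickle.load(open("s0.pkl","rb"))["top"]
robot.move_ptp([.57,-.12,.35],[180,0,90])
t=snap("top","t4")
for im in(t0,t):
    print("a");fit(im,.6057,.2594,np.radians(86.6))
    print("c");fit(im,.5199,.3345,np.radians(99.2))
E
```

```text
a
  r 0.028 score 0.9524 [0.6044 0.2618] 86.26
  r 0.034 score 0.9119 [0.6045 0.2637] 86.35
  r 0.04 score 0.8535 [0.6042 0.2622] 86.52
c
  r 0.028 score 0.8763 [0.5189 0.3348] 99.85
  r 0.034 score 0.9185 [0.5191 0.3336] 99.81
  r 0.04 score 0.9602 [0.5189 0.3349] 99.82
a
  r 0.028 score 0.9519 [0.6043 0.2618] 86.31
  r 0.034 score 0.9128 [0.6044 0.2637] 86.41
  r 0.04 score 0.8516 [0.6042 0.2622] 86.58
c
  r 0.028 score 0.8789 [0.5188 0.3349] 99.85
  r 0.034 score 0.9184 [0.5191 0.3336] 99.80
  r 0.04 score 0.9601 [0.5188 0.3349] 99.82
```

```bash
python3 - <<'E'
from h import *
import pickle
d=pickle.load(open("s0.pkl","rb"));t=d["top"];s=d["scene"]
c=lambda a,b:((a+.5)/5.7+159.5,(b+.5)/5.7+154.5)
for z in(0,.05,.1,.15,.2):
    w=px2w(t,c(146,110),z);print(z,"can",w.round(3),w2px(s,w).round(),"box",[px2w(t,c(*q),z)[:2].round(3) for q in((542,262),(555,90))],w2px(s,px2w(t,c(542,262),z)).round(),w2px(s,px2w(t,c(555,90),z)).round())
print("cup2 scene",[w2px(s,(*px2w(t,(208,242),z)[:2],z)).round() for z in(.06,.1,.116)])
s=snap("scene")
crop(s,"q",205,160,345,250,5.6)
E
```

```text
0 can [0.674 0.431 0.   ] [242. 181.] box [array([0.582, 0.17 ]), array([0.696, 0.167])] [277. 213.] [295. 198.]
0.05 can [0.664 0.416 0.05 ] [242. 173.] box [array([0.575, 0.163]), array([0.685, 0.16 ])] [277. 204.] [295. 190.]
0.1 can [0.653 0.401 0.1  ] [242. 165.] box [array([0.567, 0.157]), array([0.674, 0.154])] [276. 194.] [294. 181.]
0.15 can [0.643 0.386 0.15 ] [241. 157.] box [array([0.56 , 0.151]), array([0.663, 0.148])] [275. 185.] [293. 172.]
0.2 can [0.632 0.371 0.2  ] [241. 148.] box [array([0.552, 0.144]), array([0.651, 0.142])] [274. 174.] [292. 162.]
cup2 scene [array([219., 208.]), array([219., 201.]), array([219., 198.])]
```

View pics/q.png

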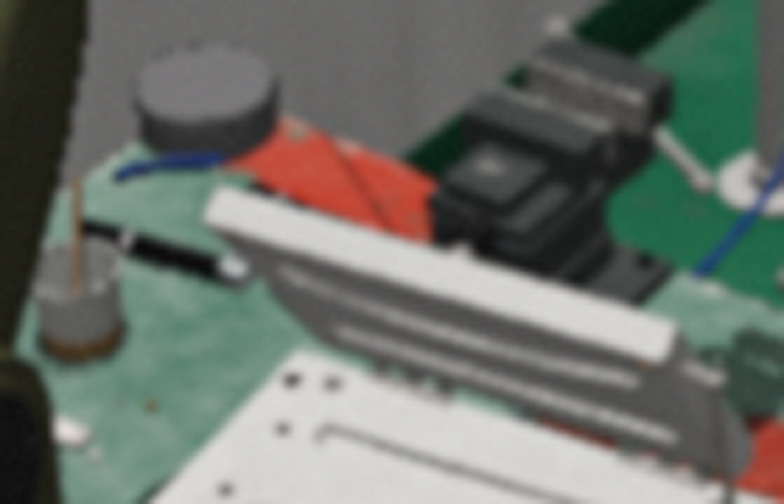

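That's the 16th and last picture. It shows boom c, a low can of about 40 mm, and the second cup close to boom c. When I pick c the gripper body would hit that cup, so I'll push c aside first. From here on I'll check with numbers only. First, boom a: touch the bench, grip and lift.

```bash
cat > ops.py <<'E'
from det import *
YS=np.degrees(ST[2])
def pick(x,y,a,off):
    d=np.array([np.cos(a),np.sin(a)]);g=np.array([x,y])+off*d;yaw=np.degrees(a)
    robot.move_ptp([*g,.25],[180,0,yaw]);robot.command_gripper(.05,10)
    robot.movel([*g,.03],velocity=.2)
    print("touch",robot.movel([*g,-.045],velocity=.03,guard=5));st()
    z=robot.observe()["ee_pos"][2]+.003
    robot.movel([*g,z],velocity=.03);robot.command_gripper(0,25);st()
    zg=robot.observe()["ee_pos"][2]
    robot.movel([*g,.33],velocity=.25);st()
    json.dump(dict(zg=zg),open("zg.json","w"));return zg
E
python3 - <<'E'
from ops import *
t=snap("top");r,p=fit(t,.6043,.2618,np.radians(86.3),(.028,))
pick(*p,-.018)
E
```

```text
r 0.028 score 0.9527 [0.6043 0.2618] 86.29
touch True
t39.0 tcp [ 0.6031  0.2438 -0.0185] rot [-180.    -0.    86.3] F [-1.  -0.2  4.3] gap 0.0498 q [-37.  62.  22.  93. -38.  33.   3.]
t39.9 tcp [ 0.6031  0.2439 -0.0156] rot [-179.9    0.    86.3] F [0.  0.5 0.5] gap 0.0169 q [-38.  62.  22.  93. -38.  33.   3.]
t41.4 tcp [0.6024 0.2438 0.3288] rot [-1.798e+02  1.000e-01  8.630e+01] F [-1.2 -0.1 -1.2] gap 0.0171 q [-44.  40.  37.  77. -24.  71.  -9.]
```

```bash
cat >> ops.py <<'E'
def stage(by,off):
    """carry to above bore at stand-y by; plain end 8 mm short of the mouth, then lower until the saddle is felt"""
    zg=json.load(open("zg.json"))["zg"]
    xs=.035-.008-(.068-off)
    try: robot.movel(list(loc((xs-.03,by,.33))),[180,0,YS],velocity=.3)
    except robot.Unreachable as e:
        print("ptp",e);robot.move_ptp(list(loc((xs-.03,by,.33))),[180,0,YS])
    robot.movel(list(loc((xs,by,.10))),velocity=.2);st()
    P=lambda x,z:list(loc((x,by,zg-.009+z)))
    robot.movel(P(xs,.058),velocity=.1)
    print("saddle",robot.movel(P(xs,.046),velocity=.015,guard=2.5));st()
    print("axis z",robot.observe()["ee_pos"][2]-zg+.009)
    return xs,P
E
python3 - <<'E'
from ops import *
stage(0,-.018)
E
```

```text
t45.0 tcp [ 0.4023 -0.3245  0.1004] rot [180.   -0.  -37.3] F [-1.2 -1.  -0.1] gap 0.0170 q [ 11.  50.  40. 116. -56.  36. -37.]
saddle True
t46.5 tcp [ 0.4021 -0.3241  0.0225] rot [-180.     0.   -37.3] F [-0.5  0.1  4. ] gap 0.0174 q [ 21.  53.  21. 117. -56.  21. -38.]
axis z 0.04708198432329891
```

```bash
cat >> ops.py <<'E'
def insert(by,off,ring,za):
    zg=json.load(open("zg.json"))["zg"];xs=.035-.008-(.068-off);xe=.035-ring+off
    P=lambda x,z:list(loc((x,by,zg-.009+z)))
    robot.movel(P(xs,za),velocity=.03);st()
    for x in np.linspace(xs,xe,5)[1:]:
        g=robot.movel(P(x,za),velocity=.03,guard=8)
        o=robot.observe();l=rz(ST[2]).T@(o["ee_pos"]-[ST[0],ST[1],0]);print(g,"loc",l.round(4),"target %.4f"%x,"F",(rz(ST[2]).T@o["ft_force"]).round(1),"gap %.4f"%o["finger_gap"])
        if g: return False
    return True
E
python3 - <<'E'
from ops import *
print(insert(0,-.018,.040,.0490))
E
```

```text
t46.8 tcp [ 0.4023 -0.3243  0.0244] rot [-1.80e+02  1.00e-01 -3.73e+01] F [ 0.7 -0.3  0.6] gap 0.0170 q [ 21.  53.  22. 117. -56.  21. -38.]
False loc [-0.0492 -0.      0.0244] target -0.0500 F [ 0.8 -0.1 -0.2] gap 0.0171
False loc [-0.0404 -0.      0.0245] target -0.0410 F [0.5 0.2 0.4] gap 0.0171
False loc [-0.0314 -0.0001  0.0244] target -0.0320 F [ 1.  -0.9  0.2] gap 0.0171
False loc [-0.0222 -0.0001  0.0245] target -0.0230 F [ 0.1 -0.8  0.1] gap 0.0170
True
```

```bash
cat >> ops.py <<'E'
def release(by):
    robot.command_gripper(.032,10);robot.wait(.2)
    p=robot.observe()["ee_pos"];p=p+[0,0,.12];robot.movel(list(p),velocity=.15)
def away(): robot.move_ptp([.57,.0,.35],[180,0,0])
def prof(by,z=.058,x0=-.085,x1=.05,cam=("top","scene")):
    """along-tube brightness seen from above; returns edges in stand x"""
    for c in cam:
        t=snap(c);g=cv2.cvtColor(t["img"],cv2.COLOR_RGB2GRAY).astype(float)
        xs=np.arange(x0,x1,.001);v=[]
        for x in xs: v.append(np.mean([map_coordinates(g,np.array([w2px(t,loc((x,by+k,z)))[::-1]]).T,order=1)[0] for k in(-.002,0,.002)]))
        v=np.array(v);m=(v.min()+v.max())/2
        e=[(round(float(xs[i]+.001*(m-v[i])/(v[i+1]-v[i])),4),"+" if v[i+1]>v[i] else "-") for i in range(len(v)-1) if (v[i]-m)*(v[i+1]-m)<0]
        print(c,e,v[::4].round().astype(int).tolist())
E
python3 - <<'E'
from ops import *
release(0);away();st()
prof(0)
prof(0,x0=-.12)
E
```

```text
t51.7 tcp [ 0.5695 -0.0014  0.3495] rot [ 1.8e+02  1.0e-01 -2.0e-01] F [0.6 0.1 0.1] gap 0.0322 q [-30.  34.  47.  90. -26.  67. -69.]
top [(-0.0795, '+'), (-0.0516, '-'), (0.037, '+')] [86, 112, 141, 140, 175, 179, 159, 177, 153, 75, 32, 32, 32, 34, 35, 33, 36, 35, 33, 34, 30, 34, 34, 33, 33, 36, 36, 33, 34, 44, 92, 163, 214, 223]
scene [(-0.052, '-'), (0.039, '+')] [189, 183, 161, 165, 188, 176, 179, 189, 145, 80, 60, 62, 63, 60, 59, 58, 62, 67, 64, 63, 61, 60, 59, 57, 59, 55, 43, 33, 33, 48, 78, 126, 185, 216]
top [(-0.1185, '+'), (-0.1109, '-'), (-0.1033, '+'), (-0.0912, '-'), (-0.0796, '+'), (-0.0515, '-'), (0.037, '+')] [125, 129, 127, 117, 119, 167, 175, 136, 95, 87, 123, 140, 147, 182, 173, 161, 178, 137, 59, 31, 31, 33, 34, 36, 36, 33, 33, 30, 35, 36, 33, 37, 33, 34, 36, 33, 33, 34, 52, 107, 181, 219, 223]
scene [(-0.111, '+'), (-0.052, '-'), (0.039, '+')] [64, 63, 110, 164, 185, 186, 185, 187, 189, 190, 178, 158, 173, 188, 171, 182, 183, 126, 69, 60, 64, 62, 60, 59, 58, 62, 67, 64, 63, 61, 61, 59, 57, 60, 53, 40, 32, 34, 54, 87, 141, 196, 218]
```

```bash
python3 - <<'E'
from ops import *
for y in(-.025,.025,.06):
    print("hub",y);prof(y,z=.071,x0=.005,x1=.12)
for y in (-.04,.04): print("apron",y);prof(y,z=.031,x0=-.13,x1=-.07)
print("lug, axis-lateral");
t=snap("top");g=cv2.cvtColor(t["img"],cv2.COLOR_RGB2GRAY).astype(float)
for x in(-.03,0,.02): print(x,[int(map_coordinates(g,np.array([w2px(t,loc((x,y,.052)))[::-1]]).T,order=1)[0]) for y in np.arange(-.018,.0181,.003)])
E
```

```text
hub -0.025
top [(0.0268, '-'), (0.0345, '+'), (0.0881, '-'), (0.1097, '+')] [186, 184, 181, 182, 181, 148, 89, 94, 171, 216, 211, 180, 169, 203, 218, 213, 188, 168, 189, 210, 182, 102, 37, 26, 32, 57, 113, 149, 153]
scene [(0.0321, '+'), (0.0869, '-')] [21, 21, 21, 21, 37, 65, 85, 134, 194, 214, 189, 163, 190, 214, 217, 200, 169, 171, 203, 211, 161, 73, 26, 23, 25, 25, 30, 40, 47]
hub 0.025
top [(0.0266, '-'), (0.0343, '+'), (0.0878, '-'), (0.1104, '+')] [186, 185, 185, 185, 180, 147, 91, 102, 174, 219, 206, 168, 167, 206, 221, 205, 165, 156, 194, 214, 179, 98, 37, 27, 31, 54, 107, 145, 152]
scene [(0.0149, '-'), (0.0325, '+'), (0.0867, '-')] [187, 180, 150, 107, 85, 80, 85, 138, 197, 213, 192, 174, 200, 219, 220, 207, 182, 185, 209, 210, 162, 83, 40, 36, 39, 39, 38, 41, 47]
hub 0.06
top [(0.0271, '-'), (0.0343, '+'), (0.0877, '-'), (0.1102, '+')] [186, 185, 184, 186, 184, 153, 100, 105, 175, 219, 224, 222, 223, 223, 222, 222, 222, 221, 222, 220, 179, 96, 34, 24, 31, 55, 109, 146, 152]
scene [(0.021, '-'), (0.033, '+'), (0.0866, '-')] [151, 150, 150, 150, 136, 106, 93, 136, 194, 218, 220, 222, 225, 225, 224, 223, 221, 220, 220, 211, 165, 94, 58, 54, 55, 56, 54, 49, 47]
apron -0.04
top [(-0.098, '+')] [140, 137, 131, 128, 130, 129, 112, 97, 144, 187, 192, 190, 190, 190, 193]
scene [(-0.1156, '-'), (-0.1011, '+')] [141, 144, 143, 138, 106, 64, 61, 107, 166, 187, 187, 185, 185, 187, 189]
apron 0.04
top [(-0.0985, '+')] [113, 119, 119, 119, 117, 114, 104, 105, 155, 191, 194, 192, 194, 195, 196]
scene [(-0.1011, '+')] [114, 116, 118, 116, 90, 60, 64, 110, 161, 184, 186, 186, 187, 187, 188]
lug, axis-lateral
-0.03 [191, 189, 172, 130, 71, 39, 30, 24, 37, 77, 132, 172, 188]
0 [187, 178, 156, 112, 60, 36, 32, 28, 46, 87, 126, 156, 174]
0.02 [184, 182, 167, 118, 66, 38, 31, 29, 40, 90, 141, 178, 184]
```

In both cameras, with a linear-light threshold, boom a's ring sits about 2.3 mm too deep. I'll re-grip and draw it back 2.3 mm.

```bash
cat >> ops.py <<'E'
def edge(by,x,z,cam,w=.016):
    t=snap(cam);g=(cv2.cvtColor(t["img"],cv2.COLOR_RGB2GRAY)/255.)**2.2
    xs=np.arange(x-w,x+w,.0005)
    v=np.mean([[map_coordinates(g,np.array([w2px(t,loc((a,by+k,z)))[::-1]]).T,order=1)[0] for a in xs] for k in(-.003,-.0015,0,.0015,.003)],0)
    m=(np.percentile(v,5)+np.percentile(v,90))/2
    i=[j for j in range(len(v)-1) if (v[j]-m)*(v[j+1]-m)<0]
    return [round(float(xs[j]),4) for j in i]
def depth(by,ring):
    for c in("top","scene"):
        l=edge(by,.035-(.118-ring),.058,c);f=[edge(y,.04,.071,c,.010) for y in(.025,-.025)]
        print(c,"lug",l,"mouth",f,"ring-depth",[round((e+.118-ring-.001*0)-np.mean([q[-1] for q in f if q]),4) for e in l] if any(f) else None)
def adjust(by,xc,za,dx):
    zg=json.load(open("zg.json"))["zg"];P=lambda x,z:list(loc((x,by,zg-.009+z)))
    robot.command_gripper(.034,10)
    robot.move_ptp(P(xc,.25),[180,0,YS]);robot.movel(P(xc,.12),velocity=.2)
    print(robot.movel(P(xc,za),velocity=.06,guard=6));robot.command_gripper(0,20);st()
    print(robot.movel(P(xc+dx,za),velocity=.01,guard=8));robot.wait(.2);st()
E
python3 - <<'E'
from ops import *
depth(0,.028)
adjust(0,-.023,.049,-.0023)
release(0);away();depth(0,.028)
E
```

```text
top lug [-0.052] mouth [[0.0365, 0.0495], [0.0365]] ring-depth [np.float64(-0.005)]
scene lug [-0.053] mouth [[0.0345], [0.035, 0.0475]] ring-depth [np.float64(-0.004)]
False
t57.0 tcp [ 0.4309 -0.3462  0.0246] rot [180.   -0.  -37.3] F [-0.2  0.7  1.2] gap 0.0175 q [ 19.  55.  26. 111. -53.  27. -43.]
False
t57.5 tcp [ 0.429  -0.3448  0.0245] rot [180.    0.  -37.3] F [-0.5 -1.5  1.1] gap 0.0174 q [ 19.  55.  26. 111. -53.  26. -43.]
top lug [-0.0545] mouth [[0.036, 0.0495], [0.0365]] ring-depth [np.float64(-0.0075)]
scene lug [-0.056] mouth [[0.0345], [0.035, 0.0475]] ring-depth [np.float64(-0.007)]
```

```bash
sed -i 's/q\[-1\] for q in f/q[0] for q in f/' ops.py; python3 - <<'E'
from ops import *
t=snap("top");print("cup2",px2w(t,(208,242),.08).round(3))
r,p=fit(t,.5188,.3349,np.radians(99.8),(.034,.040))
d=np.array([np.cos(p[2]),np.sin(p[2])]);e=p[:2]+.068*d
robot.command_gripper(0,10)
s=e+.032*d; f=e+(.0175-.065)*d
robot.move_ptp([*s,.25],[180,0,np.degrees(p[2])-90]);st()
robot.movel([*s,.02],velocity=.2)
print(robot.movel([*s,-.0145],velocity=.05,guard=4))
print(robot.movel([*f,-.0145],velocity=.06,guard=6));st()
b=f+.02*d
robot.movel([*b,-.0145],velocity=.1);robot.movel([*b,.25],velocity=.2)
away()
t=snap("top","t5");n=p[:2]-.065*d
fit(t,*n,p[2],(.034,.040))
E
```

```text
cup2 [0.421 0.312 0.08 ]
  r 0.034 score 0.9183 [0.5191 0.3336] 99.77
  r 0.04 score 0.9603 [0.5189 0.3349] 99.79
t63.3 tcp [0.5034 0.4314 0.2508] rot [ 1.8e+02 -1.0e-01  9.6e+00] F [-0.4 -0.1  1. ] gap 0.0003 q [-64.  46.  42.  82. -32.  64. -98.]
False
False
t66.9 tcp [ 0.5152  0.3556 -0.0146] rot [-180.     0.     9.8] F [ 0.5 -0.3 -0.9] gap 0.0002 q [-52.  62.  25.  98. -46.  32. -79.]
  r 0.034 score 0.8385 [0.5303 0.2723] 100.62
  r 0.04 score 0.8991 [0.5301 0.2733] 100.53
```

```bash
python3 - <<'E'
from ops import *
t=snap("top");r,p=fit(t,.5301,.2733,np.radians(100.5),(.040,))
pick(*p,-.028)
stage(-.05,-.028)
E
```

```text
r 0.04 score 0.8967 [0.5302 0.2733] 100.61
touch True
t75.0 tcp [ 0.5353  0.2458 -0.0185] rot [-180.    -0.   100.6] F [-0.2  0.1  5.2] gap 0.0502 q [-33.  58.   7. 104. -17.  20.  -2.]
t75.8 tcp [ 0.5353  0.2458 -0.0156] rot [-179.9    0.   100.6] F [ 0.9  0.2 -0.5] gap 0.0171 q [-33.  57.   7. 104. -17.  20.  -2.]
t77.3 tcp [0.5346 0.2455 0.3289] rot [-1.798e+02  1.000e-01  1.006e+02] F [-0.8 -0.4 -0.6] gap 0.0172 q [-39.  31.  18.  88. -10.  63.  -9.]
t81.2 tcp [ 0.3642 -0.3584  0.1007] rot [ 1.80e+02 -1.00e-01 -3.73e+01] F [-0.1  0.4 -1.4] gap 0.0172 q [ 20.  48.  34. 117. -52.  32. -36.]
saddle True
t82.7 tcp [ 0.3642 -0.3575  0.0224] rot [-180.     0.   -37.3] F [1.1 1.  2.2] gap 0.0173 q [ 28.  53.  19. 118. -55.  19. -34.]
axis z 0.04703072526061727
```

```bash
python3 - <<'E'
from ops import *
ok=insert(-.05,-.028,.030,.049)
if ok:
    release(-.05);away();print("c");depth(-.05,.040);print("a");depth(0,.028);st()
E
```

```text
t83.0 tcp [ 0.3642 -0.3577  0.0244] rot [-1.799e+02  1.000e-01 -3.730e+01] F [1.2 0.8 0.3] gap 0.0170 q [ 28.  53.  20. 118. -55.  19. -34.]
False loc [-0.0567 -0.05    0.0244] target -0.0575 F [1.2 0.6 0.2] gap 0.0172
False loc [-0.0452 -0.0501  0.0245] target -0.0460 F [1.2 1.5 0.7] gap 0.0173
False loc [-0.0337 -0.0501  0.0244] target -0.0345 F [-0.1  0.5  0.4] gap 0.0169
False loc [-0.0223 -0.05    0.0244] target -0.0230 F [ 0.5 -0.1  0.5] gap 0.0173
c
top lug [-0.042] mouth [[0.036, 0.0495], [0.0365]] ring-depth [np.float64(-0.0003)]
scene lug [-0.0435] mouth [[0.0345], [0.035, 0.0475]] ring-depth [np.float64(-0.0003)]
a
top lug [-0.0545] mouth [[0.036, 0.0495], [0.0365]] ring-depth [np.float64(-0.0007)]
scene lug [-0.056] mouth [[0.0345], [0.035, 0.0475]] ring-depth [np.float64(-0.0008)]
t89.0 tcp [0.57 0.   0.35] rot [-180.    0.    0.] F [ 0.1 -0.3  0.1] gap 0.0320 q [-30.  33.  45.  90. -25.  67. -69.]
```

Both rings are within 1 mm of the mouth, slightly shallow, and both cameras agree. Next I'll push the tray home.

```bash
python3 - <<'E'
from ops import *
robot.command_gripper(0,10)
y=-.03;ori=[180,0,YS];L=lambda x,z:list(loc((x,y,z)))
x0=None
for x0,pt in((-.135,0),(-.130,0),(-.125,0),(-.130,6),(-.130,-6)):
    q=robot.ik(L(x0,-.006),[180,pt,YS])
    if q is not None: print("start",x0,pt,np.round(q));break
ori=[180,pt,YS]
robot.move_ptp(L(x0,.25),ori);robot.movel(L(x0,.06),velocity=.2);robot.movel(L(x0,-.006),velocity=.06,guard=6);st()
def rep(g):
    o=robot.observe();l=rz(ST[2]).T@(o["ee_pos"]-[ST[0],ST[1],0]);F=rz(ST[2]).T@o["ft_force"];print(g,"loc",l.round(4),"F",F.round(1));return F
for x in list(np.arange(-.10,-.015,.02))+[-.015,-.010,-.005,0,.005,.010]:
    g=robot.movel(L(x,-.006),velocity=.035 if x<-.03 else .02,guard=22);F=rep(g)
    if g or F[0]<-16: break
E
```

```text
start -0.13 6 [ 27.  56.  17. 122. -56.  17. -34.]
t93.4 tcp [ 0.3277 -0.3052 -0.0058] rot [180.    6.  -37.3] F [ 0.3 -0.2  0.8] gap 0.0006 q [ 28.  55.  16. 122. -55.  16. -36.]
False loc [-0.1037 -0.0299 -0.006 ] F [-6.5 -0.3  4. ]
False loc [-0.0834 -0.0299 -0.006 ] F [-7.  -0.6  4.9]
False loc [-0.0634 -0.0298 -0.006 ] F [-7.   0.1  5. ]
False loc [-0.0433 -0.0298 -0.006 ] F [-6.1  0.1  3.8]
False loc [-0.024  -0.0298 -0.006 ] F [-7.4  0.6  6. ]
False loc [-0.0185 -0.0298 -0.006 ] F [-6.9 -0.   6. ]
False loc [-0.0146 -0.0298 -0.006 ] F [-8.1  0.   6.8]
False loc [-0.0147 -0.0297 -0.0059] F [-17.9   0.4  13.8]
```

```bash
python3 - <<'E'
from ops import *
L=lambda x,z:list(loc((x,-.03,z)))
robot.movel(L(-.05,-.006),velocity=.08);robot.movel(L(-.06,.15),velocity=.2)
robot.move_ptp([.568,-.281,.25],[180,0,YS]);robot.movel([.568,-.281,.085],velocity=.15);st()
for z in(.074,.068,.064,.060,.056,.052,.048,.044):
    g=robot.movel([.568,-.281,z],velocity=.02,guard=30);o=robot.observe();print(g,o["ee_pos"].round(4),o["ft_force"].round(1))
    if g or o["ft_force"][2]>17: break
robot.wait(.3);st()
robot.movel([.568,-.281,.085],velocity=.04);robot.movel([.568,-.281,.3],velocity=.2);away();st()
def off(im):pass
for c in("top","scene"):
    print(c,"apron",[edge(y,0,.031,c,.014) for y in(-.05,.05)],"lug a",edge(0,.045,.058,c),"lug c",edge(-.05,.0565,.058,c))
snap("top","t6");snap("scene","s6")
E
```

```text
t102.7 tcp [ 0.5685 -0.2816  0.086 ] rot [-1.80e+02 -1.00e-01 -3.73e+01] F [-0.   0.5 -0.1] gap 0.0003 q [  3.  56.  37.  95. -45.  45. -65.]
False [ 0.568  -0.2811  0.074 ] [-0.2  1.   0.4]
False [ 0.5683 -0.2813  0.0684] [0.4 0.3 3.8]
False [ 0.5683 -0.2813  0.0642] [ 0.4 -0.8  4.6]
False [ 0.5683 -0.2813  0.0605] [1.1 0.3 7.4]
False [ 0.5684 -0.2814  0.0584] [-2.1  2.8 19.5]
t105.2 tcp [ 0.5684 -0.2814  0.0584] rot [-1.799e+02 -1.000e-01 -3.740e+01] F [-3.9  3.2 19.5] gap 0.0002 q [  4.  58.  35.  96. -47.  42. -64.]
t108.4 tcp [ 0.5698 -0.0019  0.3499] rot [179.9   0.   -0.2] F [-0.6 -0.7 -0.5] gap 0.0003 q [-29.  33.  45.  90. -25.  67. -70.]
top apron [[0.002], [0.0015]] lug a [0.046] lug c [0.058]
scene apron [[0.0], [-0.0005]] lug a [0.0445] lug c [0.056]
```

```bash
python3 - <<'E'
from ops import *
import pickle
a=pickle.load(open("s0.pkl","rb"));A={k:cv2.cvtColor(a[k]["img"],cv2.COLOR_RGB2GRAY) for k in a}
for c,r in(("top",(162,252,192,282)),("top",(330,160,368,205)),("scene",(345,205,380,245)),("top",(205,230,225,255))):
    b=cv2.imread(f"pics/{'t6' if c=='top' else 's6'}.png",0);x0,y0,x1,y1=r
    m=cv2.matchTemplate(b[y0-6:y1+6,x0-6:x1+6],A[c][y0:y1,x0:x1],cv2.TM_CCOEFF_NORMED);_,v,_,l=cv2.minMaxLoc(m);print(c,r,"score %.3f"%v,"shift",(l[0]-6,l[1]-6))
robot.finish_job()
E
```

```text
top (162, 252, 192, 282) score 0.713 shift (0, 0)
top (330, 160, 368, 205) score 0.754 shift (0, 0)
scene (345, 205, 380, 245) score 0.995 shift (0, 0)
top (205, 230, 225, 255) score 0.604 shift (0, 0)
the job is handed in; nothing more can be done
```

I did every step in the order asked and handed the job in at about 108 s of the 210 s allowed. Only two booms were on the bench, boom_a and boom_c.

**What I did:** I hooked the tray and drew it out to its stop, then laid the hook back on its rest. Boom_a went into the middle bore and boom_c into the right one. I then pushed the tray home and pressed and released the timer plunger.

**Last checks:**
- **Ring depth:** both cameras put boom_a's ring about 0.7 mm short of the bore mouth and boom_c's about 0.3 mm short, so neither is too deep. The lugs showed no shift in the bores after the tray was pushed in.
- **Tray:** it came up against its home stop at 18 N, and the apron is flush within camera error.
- **Plunger:** it went down the full 12 mm and bottomed at 19.5 N. I didn't check in an image that it came back up.
- **Hook:** I saw it lying in both notches after putting it back. At the end the scene camera matched the start image (0.995, no shift).
- **Resin cup:** the top-camera comparison found no shift, but the match was only 0.71. I put that down to the robot arm and its shadow being different, and did not look again because all 16 pictures were used.

**What went wrong along the way:**
- **First grasp:** the first try at the hook closed on air, because the fingertips were about 32 mm higher than the reported tool position implied. I found the real height by touching the bench.
- **Boom_a:** it first went in about 2 mm too deep, and I drew it back.
- **Boom_c:** I pushed it about 60 mm along its length before picking it up, so the gripper would clear the second cup.

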